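Lid the slanted storage jars and press both lids home

ROBOT

A 6-joint arm with a two-finger parallel gripper is mounted at the origin on the work surface. World frame = base frame: x ahead of the robot, y to its left, z up, the work surface at z = 0. Lengths are in m, angles in rad, forces in N, time in s.
With the tool pointing down it reaches from about 0.35 to 0.775 m from the base axis. Payload 5.5 kg.
Tool frame: the origin (TCP) lies at the very end of the fingers, on their centre line; the grasp point (between the pads) lies 19 mm behind it; z points along the fingers, y is the line along which they close (so a half turn about z gives the same grasp; the last joint's range is limited). The gripper opens to 85 mm and grips with 20 to 120 N. Pads are 22 mm wide; open, the fingers measure 114 mm over their backs; the gripper's body (76 mm by 85 mm) begins 54 mm behind the grasp point. The pads swing forward as they close: fully open they stand 13 mm farther back than shut.
Start: joints at [-1.261, 0.313, 0.046, 1.304, 0, 1.431], TCP at [0.25, -0.518, 0.231] pointing down, gripper open.
Joint ranges: [-2.76, 2.76], [-0.86, 1.69], [-1.03, 1.26], [-2.2, 2.34], [-1.47, 1.5], [-3.14, 3.14]. Speed limits (rad/s): [2.57, 2.57, 3.14, 3.14, 3.14, 3.14].

INTERFACE

Orientations are given as a unit quaternion [w, x, y, z].
In Python, from workcell import env, cams, ticket, spotter gives the robot as it stands.
- The arm moves only by the tool jog_arm, never from a script. Its argument "increments" is a list that holds one entry, the list of rows, each a list of 7 numbers: the shift along the tool's x, y, z in units of 0.25 m (1.0 is 0.25 m), then the turn, a rotation vector about the tool's x, y, z in units of 180 degrees (1.0 is 180 degrees), then the closure in counts, from 0 (fully open) to 255 (shut). A call has 1 to 20 rows; each row shifts and turns the commanded pose from where the row before left it, along the tool's axes as they then stand; what a row does not reach is not made up. A row lasts 1/10 s, in which the tool goes at most 50 mm and 8.59 degrees, less where a joint would pass 70% of its speed; a pose out of reach is approached as far as the arm can. A call with a number of a shift or a turn outside -1 to 1 is refused whole. A call with a gripper value outside its range is refused whole. The fingers move at their own pace and stop on an object; "force" is the grip in N (left out, the last holds). Time passes only in rows, so rows that do not move let the fingers close. It gives the time, the measured TCP pose, the force, the opening and the grip force at its end, in the units of the state.
- env.get_state(): the state, without advancing time (a new reading comes with each control period).
- cams.read_camera(name): name is "scene" or "top"; returns a dict with "pixels" (480x640x3 uint8, red, green, blue), "fx", "fy", "cx", "cy" (pixels), "xyz" and "attitude" of the camera in the world. Camera axes: x right, y down, z forward; pixel columns grow to the right and rows downward; lengths in m; the calibration is good to about 2 mm. A picture is of the moment at which its call begins. There is no depth.
- ticket.hand_in(): hands the job in; it is judged then, once.
Trained networks look in the newest picture that a camera, given by its name, has taken for a name from the list of things; names that differ only in an ending like _2 or _b are one class to them, and where a whole thing is asked for, a point or a joint stands for the part that bears it (a point fixed in the world has none). Each returns a list of dicts, best first, with "conf" (0 to 1); they miss things now and then, are a little off and sometimes report something else, mostly with a low value. They report only what shows in the picture. A call takes as long as a camera call. They do not tell look-alikes from the thing itself.
- spotter.find_in(target, camera): "uv" ([column, row] in pixels, amid what is visible of it).
- spotter.cut_out(target, camera): "region" (480x640 bool, what is visible of it) and "uv" ([column, row] in pixels, amid what is visible of it).
- spotter.landmark_of(target, camera): "uv" ([column, row] in pixels: a listed point, or the origin of a listed thing).
The state is a dict: "clock": time; "joint_pos": joint angles; "qvel": joint speeds; "tau": joint torques, N m; "tcp_pos": TCP position; "orientation": TCP orientation; "wrist_force": force on the tool from outside, world axes, zero at the start; "ft_torque": the same for the moment, N m; "finger_gap": finger opening in m; "grip_force": force on a finger pad.
Only numpy, scipy, OpenCV 4.12 (cv2) and the standard library are available. Lean on these libraries where they do the work, as an engineer would, in place of code of your own. Each camera call takes 0.05 s, during which the arm holds its last target. There are 200 camera calls.

TASK

Close both slant-mouthed storage jars on the worktop. Take the lid that fits the open jar out of the drying basket, put it on that jar's mouth, and press down on the lids of both jars until each is fully home, flush on its rim all round; leave the other lids and everything else standing where they are.

Things in the scene. Friction and masses are not known exactly. Their poses are not given: they have to be found in the camera images.
- loose_lid: steel lid to fit, in the basket, the larger round one: flange 108 mm across, 8 thick; grey plug below 20 deep, 85 across, its lowest 7 mm tapering to 74; bar handle on top 60 long (along x), 14 thick (y), 28 tall, so its top is at z = 36 mm. About 0.13 kg. Origin: centre of the flange's underside, 25 mm above the worktop as it lies flat; z up through the handle.
- open_jar_mouth: mouth of the open white jar, whose neck leans 30 degrees. Origin: centre of the mouth in the rim plane, 140 mm above the worktop; z out of the mouth along the neck, x in the plane of the lean. Bore 92 mm, 104 outside. Lid home: its origin here, z axes together, any turn. A lid just laid in rests on the sealing ring up to 12 mm proud; press it the rest of the way.
- open_jar: the open jar: ball-shaped white belly 150 mm across, foot 96 mm. It is fixed. Origin: centre of its underside; the neck leans to its -x side, with the mouth's centre 37 mm off. The shut jar is identical.
- seal (a joint): grey sealing ring in the open jar's neck (90 mm outside, 56 inside, 6 high). Value = metres pushed in along the neck, 0 to 0.014. At 0 its top is 8 mm below the rim; starts at 0 to 0.003. About 8 N along the neck moves it and it stays where pushed. About 0.012 when the lid is home.
- proud_lid_top (a point): centre of the top of the handle of the lid already on the shut jar. Lid and jar are twins of the loose lid and the open jar, but this lid only slides along its neck and cannot come off. z points out along the neck, which leans 30 degrees; the handle runs along x, in the plane of the lean. 36 mm above the flange's underside along z.
- proud_lid (a joint): how far the shut jar's lid is pressed in, in metres: 0 = standing 12 mm proud, 0.012 = home on the rim. It starts at 0 to 0.005. About 8 N along the neck moves it and it stays where pushed.
- basket: white open drying basket, 270 x 270 mm, walls 45 mm high and 5 mm thick, floor 5 mm, fixed. Origin: centre of its underside. Its four quarters hold the loose lid, the small lid, the square lid and the cup, in any order.
- small_lid: bystander: a smaller round steel lid lying in the basket, 72 mm across, with a bar handle 44 mm long. Origin: centre of its flange's underside.
- square_lid: bystander: a square steel lid lying in the basket, 90 mm a side, round knob on top. Origin: centre of its flange's underside.
- cup: bystander: a white cup standing in the basket, 72 mm across, 60 mm high. Origin: centre of its underside.
- spice_a: bystander: a closed glass spice jar, 48 mm across, 90 mm high, standing between the robot and the storage jars. Origin: centre of its underside.
- spice_b: bystander: a like spice jar standing beyond the storage jars. Origin: centre of its underside.
- plant: bystander: a green plant in a white pot, 90 mm wide, 135 mm high. Origin: centre of its underside.
Things that resemble listed ones, but are neither listed nor needed, are in the scene too. What is shaped like the loose_lid but blue or yellow is not meant.

How it is judged:
At the end, for the whole second after the job is handed in: The loose lid lies at rest on the open jar with its flange within 2.5 mm of the rim plane, its centre within 7 mm of the mouth's centre and its axis within 0.05 rad of the neck's; the other jar's lid is pressed in to within 1.5 mm of home (joint above 0.0105) (z of loose_lid in the frame of open_jar_mouth between -0.003 and 0.0025 m and distance between loose_lid and open_jar_mouth below 0.007 m and angle between the z axis of loose_lid and the z axis of open_jar_mouth, either way round below 0.05 rad and value of joint proud_lid above 0.0105 m and linear speed of loose_lid below 0.02 m/s); the robot touches nothing.
It fails at once if a bystander (small lid, square lid, cup, spice jar or plant) is moved more than 60 mm from its place (distance of any of small_lid, square_lid, cup, spice_a, spice_b, plant from where it was at the start of the episode above 0.06 m).
It fails at once if a bystander is tipped over (more than 0.5 rad) (angle between any of small_lid, square_lid, cup, spice_a, spice_b, plant's own z axis and vertical above 0.5 rad).
It also fails if it takes over 61 s, if anything falls off the work surface, if the arm or the gripper's body presses on something with over 40 N, if the wrist force passes 120 N, or if a joint passes its speed limit or range.

## Working session

There is one attempt and no reset: what is moved stays moved. The work goes in short steps, Python scripts to look and compute and a tool call to move; the robot and the scene stay as the last step left them, time stands still between calls to the robot, and variables do not carry over. Pictures are saved under pics/ and viewed, at most 10 in all, crops included, and the job is handed in when it is done.

Besides the shell and the picture viewer there is one more tool, called after ">>>" as name(argument=value, ...) on one line, values as JSON. jog_arm: Moves the arm, as the interface text tells. Shifts and turns lie within -1 to 1; 1 stands for 0.25 m of shift or 180 degrees of turn. Its arguments: {"type":"object","properties":{"increments":{"type":"array"},"force":{"type":"number"}},"required":["increments"]}

```bash
mkdir -p pics; ls; cat > h.py <<'E'
import numpy as np, cv2
from scipy.spatial.transform import Rotation as R
from workcell import env, cams, ticket, spotter
def q2R(q): return R.from_quat([q[1],q[2],q[3],q[0]])
def shot(n,f=None):
    c=cams.read_camera(n)
    if f: cv2.imwrite('pics/'+f,c['pixels'][:,:,::-1])
    return c
def ray(c,uv):
    d=np.array([(uv[0]-c['cx'])/c['fx'],(uv[1]-c['cy'])/c['fy'],1.]); return q2R(c['attitude']).apply(d)
def onz(c,uv,z):
    d=ray(c,uv);o=np.array(c['xyz']);return o+d*(z-o[2])/d[2]
def proj(c,p):
    v=q2R(c['attitude']).inv().apply(np.atleast_2d(p)-np.array(c['xyz'])); return np.c_[v[:,0]/v[:,2]*c['fx']+c['cx'],v[:,1]/v[:,2]*c['fy']+c['cy']]
E
python3 - <<'E'
from h import *
for n in('top','scene'):
    c=shot(n,n+'0.png'); print(n,c['fx'],c['cx'],c['cy'],c['xyz'],c['attitude'],np.round(q2R(c['attitude']).as_matrix(),3).tolist())
    for t in ['loose_lid','open_jar_mouth','open_jar','proud_lid_top','basket','small_lid','square_lid','cup','spice_a','plant']:
        print(t,[(np.round(d['uv']).tolist(),round(d['conf'],2)) for d in spotter.landmark_of(t,n)])
print(env.get_state())
E
```

```text
pics
top 621.6138772610623 319.9338604082615 234.7958245178897 [0.41348578 0.02582959 1.50173139] [-0.03408786  0.70728219 -0.70577043  0.02186378] [[0.003, -0.997, 0.079], [-1.0, -0.001, 0.017], [-0.017, -0.079, -0.997]]
loose_lid [([236.0, 266.0], 0.97), ([204.0, 352.0], 0.97), ([324.0, 295.0], 0.67)]
open_jar_mouth [([359.0, 199.0], 0.92), ([253.0, 217.0], 0.59)]
open_jar [([353.0, 190.0], 0.82)]
proud_lid_top [([484.0, 231.0], 0.57)]
basket [([217.0, 239.0], 0.62), ([199.0, 212.0], 0.57)]
small_lid [([250.0, 216.0], 0.86)]
square_lid [([194.0, 210.0], 0.83)]
cup [([190.0, 260.0], 0.57)]
spice_a [([407.0, 272.0], 0.85), ([405.0, 142.0], 0.61)]
plant [([318.0, 132.0], 0.79)]
scene 439.41367581119556 317.6410921690162 239.58114979867426 [1.19831679 0.26651399 0.72938982] [-0.24635766  0.51398814  0.74664343 -0.34299808] [[-0.35, 0.599, -0.72], [0.937, 0.236, -0.259], [0.015, -0.765, -0.643]]
loose_lid [([468.0, 233.0], 0.9), ([418.0, 280.0], 0.6), ([343.0, 243.0], 0.58)]
open_jar_mouth [([276.0, 251.0], 0.69), ([419.0, 279.0], 0.49)]
open_jar [([276.0, 309.0], 0.69), ([421.0, 278.0]
[... 289 characters left out ...]
8)]
{'clock': 1.1, 'joint_pos': array([-1.26061677e+00,  3.13182399e-01,  4.60836268e-02,  1.30358133e+00,
        2.44986830e-05,  1.43118824e+00]), 'qvel': array([-0.00036333, -0.00125237, -0.00063878,  0.00072488,  0.00201443,
       -0.00029136]), 'tau': array([ 1.55364905e-04, -4.80480194e+01,  2.98816699e+01,  4.53972525e-04,
       -2.30966289e-04,  6.58028597e-06]), 'tcp_pos': array([ 0.25000198, -0.51785347,  0.2313265 ]), 'orientation': array([5.68568006e-05, 9.74817789e-01, 2.23002859e-01, 1.71548906e-05]), 'wrist_force': array([ 0.09463091, -0.66867529, -0.73697746]), 'ft_torque': array([ 0.00269249, -0.01201925, -0.00612407]), 'grip_force': 0.0, 'finger_gap': 0.0850564124960245}
```

View pics/top0.png

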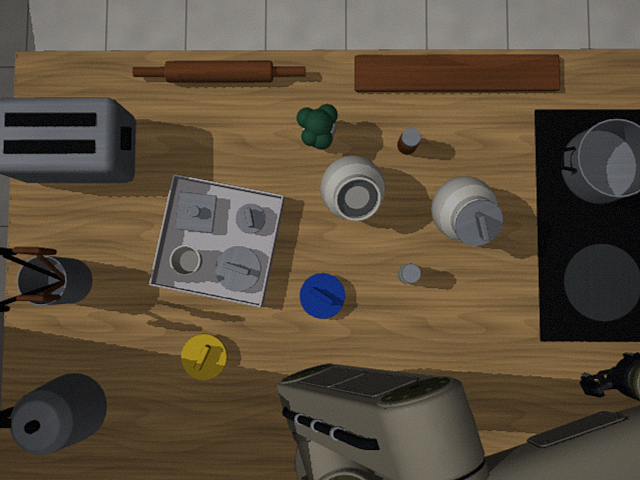

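View pics/scene0.png

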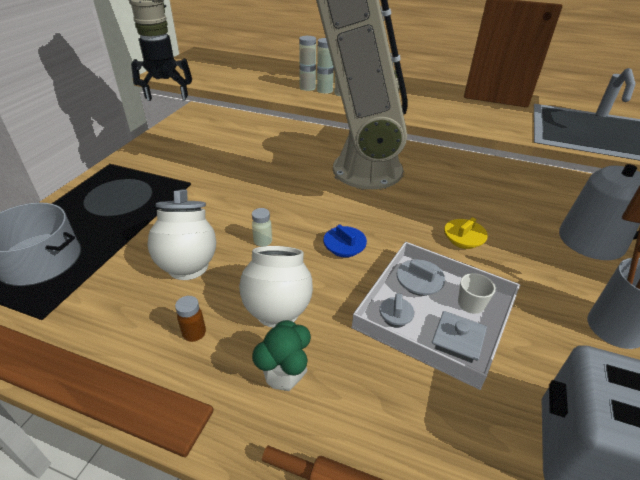

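The top view shows the loose lid at about (239,269), the open jar mouth at (358,197), the shut jar's lid handle at (482,228). The blue and yellow lids are decoys. Next I'll measure with masks and an enlarged crop.

```bash
python3 - <<'E'
from h import *
for n in('top','scene'):
    c=shot(n); im=c['pixels'][:,:,::-1].copy()
    for t in ['loose_lid','open_jar_mouth','open_jar','proud_lid_top','small_lid']:
        for k,d in enumerate(spotter.cut_out(t,n)[:3]):
            m=d['region'].astype(np.uint8); cs,_=cv2.findContours(m,0,1); cc=max(cs,key=len)
            e=cv2.fitEllipse(cc) if len(cc)>5 else None
            print(n,t,round(d['conf'],2),m.sum(),np.round(d['uv'],1), [np.round(x,1).tolist() for x in e] if e else '')
            np.save(f'm_{n}_{t}_{k}.npy',m)
    if n=='top':
        a=cv2.resize(im[150:260,300:520],None,fx=3.6,fy=3.6,interpolation=cv2.INTER_CUBIC)
        b=cv2.resize(im[230:300,180:290],None,fx=2.8,fy=2.8,interpolation=cv2.INTER_CUBIC)
        o=np.zeros((600,800,3),np.uint8);o[:a.shape[0],:a.shape[1]]=a;o[400:400+b.shape[0],:b.shape[1]]=b
        s=cv2.resize(shot('scene')['pixels'][180:290,130:330,::-1],None,fx=1.8,fy=1.8); o[400:400+s.shape[0],350:350+s.shape[1]]=s
        cv2.imwrite('pics/crop1.png',o)
E
```

```text
top loose_lid 0.81 1636 [202.7 353. ] [[203.0, 356.3], [44.3, 45.2], 4.5]
top loose_lid 0.69 1676 [320.8 295.7] [[321.5, 295.2], [45.0, 45.7], 84.2]
top loose_lid 0.69 1727 [476.3 223.6] [[478.2, 222.3], [42.4, 50.0], 49.1]
top open_jar_mouth 0.62 2177 [351.2 186.3] [[353.9, 191.6], [55.2, 58.1], 48.0]
top open_jar_mouth 0.41 8708 [214.8 237.4] [[216.6, 240.1], [133.1, 135.2], 82.7]
top open_jar 0.81 3316 [352.2 185. ] [[352.1, 187.4], [62.6, 65.7], 147.9]
top proud_lid_top 0.72 1729 [476.1 222.8] [[478.2, 222.3], [42.8, 49.5], 53.3]
top proud_lid_top 0.24 714 [360.8 206.7] [[356.7, 197.5], [34.6, 40.3], 72.2]
scene loose_lid 0.9 1011 [343.  241.8] [[344.6, 240.9], [29.5, 41.7], 94.5]
scene loose_lid 0.75 1371 [420.3 277.6] [[420.3, 277.0], [34.7, 48.2], 102.8]
scene loose_lid 0.67 1041 [469.5 233.6] [[465.6, 233.1], [29.3, 43.4], 100.8]
scene open_jar_mouth 0.9 1800 [277.7 267.5] [[276.6, 264.1], [35.2, 66.2], 91.9]
scene open_jar 0.88 4659 [273.9 285.8] [[275.5, 284.2], [72.5, 80.8], 7.3]
scene proud_lid_top 0.67 648 [179.6 201.1] [[180.2, 202.1], [22.5, 44.0], 86.5]
scene small_lid 0.77 808 [394.4 313. ] [[396.5, 311.0], [30.4, 32.7], 121.2]
```

View pics/crop1.png

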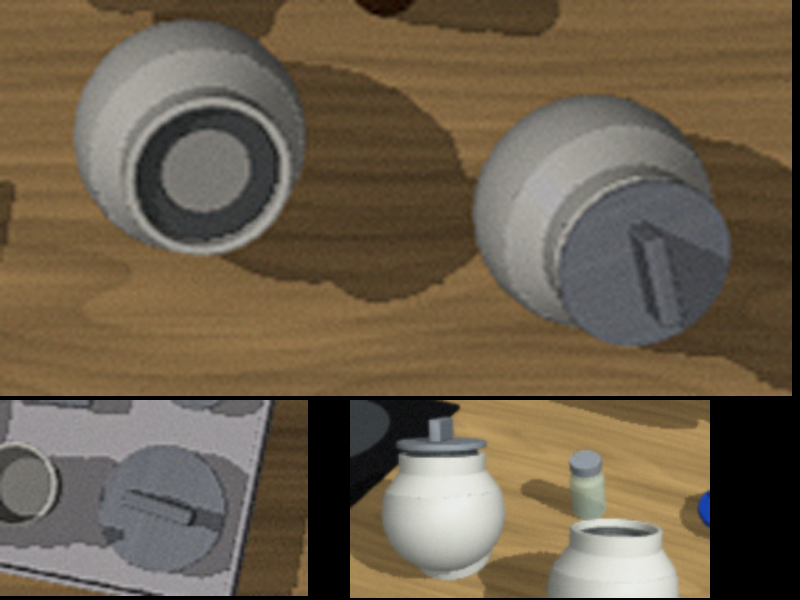

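The crop clearly shows the rim, the grey seal, the proud lid's handle and the loose lid's handle. I'll fit geometric models to the masks and check them by overlay.

```bash
cat > fit.py <<'E'
from h import *
from scipy.optimize import minimize
C={n:shot(n) for n in('top','scene')}
S=4
def fillh(c,groups):
    m=np.zeros((480*S,640*S),np.uint8)
    for g in groups:
        p=proj(c,g); h=cv2.convexHull((p*S+S/2).round().astype(np.int32)); cv2.fillConvexPoly(m,h,1)
    return cv2.resize(m.astype(np.float32),(640,480),interpolation=cv2.INTER_AREA)
t=np.linspace(0,2*np.pi,60,endpoint=False)
def frame(az):
    n=np.array([np.sin(np.pi/6)*np.cos(az),np.sin(np.pi/6)*np.sin(az),np.cos(np.pi/6)])
    y=np.array([-np.sin(az),np.cos(az),0]); x=np.cross(y,n); return x,y,n
def circ(o,x,y,r): return o+r*(np.cos(t)[:,None]*x+np.sin(t)[:,None]*y)
ph,th=np.meshgrid(np.linspace(0,np.pi,25),t); SPH=.075*np.c_[(np.sin(ph)*np.cos(th)).ravel(),(np.sin(ph)*np.sin(th)).ravel(),np.cos(ph).ravel()]
def jar(x,y,az):
    P=np.array([x,y,.076]);X,Y,n=frame(az);M=P+.074*n
    f=np.array([x,y,0]); ex,ey=np.eye(3)[0],np.eye(3)[1]
    return [P+SPH,np.r_[circ(M,X,Y,.052),circ(M-.03*n,X,Y,.052)],np.r_[circ(f,ex,ey,.048),circ(f+[0,0,.02],ex,ey,.048)]]
def lid(o,X,Y,n):
    hb=np.array([o+.03*a*X+.007*b*Y+z*n for a in(-1,1) for b in(-1,1) for z in(.008,.036)])
    return [np.r_[circ(o,X,Y,.054),circ(o+.008*n,X,Y,.054)],hb]
def iou(a,b): return 1-np.minimum(a,b).sum()/np.maximum(a,b).sum()
def edges(groups,c,im,col=(0,255,0)):
    for g in groups:
        h=cv2.convexHull((proj(c,g)*16*4+32).round().astype(np.int32)); cv2.polylines(im,[h],True,col,1,cv2.LINE_AA,6-2)
def best(f,starts,step):
    r=[]
    for s in starts:
        s=np.array(s,float); sim=np.vstack([s]+[s+np.eye(len(s))[i]*step[i] for i in range(len(s))])
        r.append(minimize(f,s,method='Nelder-Mead',options=dict(initial_simplex=sim,maxfev=200,xatol=1e-4,fatol=1e-4)))
    return min(r,key=lambda q:q.fun)
E
cat > run.py <<'E'
from fit import *
ld=lambda n:np.load(n).astype(np.float32)
mt,ms=ld('m_top_open_jar_0.npy'),ld('m_scene_open_jar_0.npy')
p0=onz(C['top'],(352.8,187.5),.076)[:2]; m0=onz(C['top'],(358.1,198.3),.14)[:2]; a0=np.arctan2(*(m0-p0)[::-1])
print('open guess',p0,m0,a0,np.linalg.norm(m0-p0))
plant=proj(C['scene'],[[0,0,0]])
r=best(lambda v:iou(fillh(C['top'],jar(*v)),mt)+0*iou(fillh(C['scene'],jar(*v)),ms),[[*p0,a0]],[.01,.01,.3]); print('open top',r.x,r.fun,'scene',iou(fillh(C['scene'],jar(*r.x)),ms))
o=r.x
q0=onz(C['top'],(463.9,208.6),.076)[:2]; h0=onz(C['top'],(483.9,227.2),.076+.118*.866)[:2]; b0=np.arctan2(*(h0-q0)[::-1]); print('shut guess',q0,h0,b0,np.linalg.norm(h0-q0))
lt,ls=ld('m_top_proud_lid_top_0.npy'),ld('m_scene_proud_lid_top_0.npy')
def plid(x,y,az,s):
    X,Y,n=frame(az); return lid(np.array([x,y,.076])+(.074+s)*n,X,Y,n)
r=best(lambda v:iou(fillh(C['top'],plid(*v)),lt)+iou(fillh(C['scene'],plid(*v)),ls)+10*max(0,v[3]-.012)+10*max(0,.007-v[3]),[[*q0,b0,.01]],[.01,.01,.3,-.003]); print('shut',r.x,r.fun)
s=r.x
ll=ld('m_scene_loose_lid_1.npy'); l0=onz(C['top'],(238.9,268.9),.033)[:2]
def ll_(x,y,a): return lid(np.array([x,y,.025]),np.array([np.cos(a),np.sin(a),0]),np.array([-np.sin(a),np.cos(a),0]),np.array([0,0,1.]))
r=best(lambda v:iou(fillh(C['scene'],ll_(*v)),ll),[[*l0,1.23]],[.01,.01,.2]); print('lid guess',l0,'fit',r.x,r.fun)
np.savez('est.npz',o=o,s=s,l=r.x)
out=[]
im={}
for n in C:
    im[n]=cv2.resize(C[n]['pixels'][:,:,::-1],None,fx=4,fy=4,interpolation=cv2.INTER_LINEAR)
    edges(jar(*o),C[n],im[n]);edges(plid(*s),C[n],im[n]);edges(jar(*s[:3]),C[n],im[n],(255,255,0));edges(ll_(*r.x),C[n],im[n])
P=np.zeros((600,800,3),np.uint8)
def put(n,u,v,w,h,x,y,W):
    a=im[n][v*4:(v+h)*4,u*4:(u+w)*4];a=cv2.resize(a,(W,int(W*h/w)),interpolation=cv2.INTER_AREA);P[y:y+a.shape[0],x:x+W]=a[:600-y]
put('top',310,145,200,110,0,0,540);put('top',205,235,70,70,545,0,250)
put('scene',140,180,180,150,0,300,360);put('scene',390,250,70,60,400,300,350)
cv2.imwrite('pics/ov1.png',P)
E
python3 run.py
```

```text
open guess [ 0.63640159 -0.02506235] [ 0.6023542  -0.03442692] -2.87318434428982 0.03531175672466566
open top [ 0.6375504  -0.0226075  -2.89241424] 0.028386831283569336 scene 0.06768376
shut guess [ 0.58746497 -0.28029127] [ 0.53517608 -0.30014386] -2.778732897278223 0.05593079267819953
shut [ 0.58936148 -0.28155664 -2.81003033  0.00811219] 0.26898330450057983
lid guess [0.44875418 0.24289861] fit [0.44914125 0.24558716 1.35581763] 0.03927212953567505
```

View pics/ov1.png

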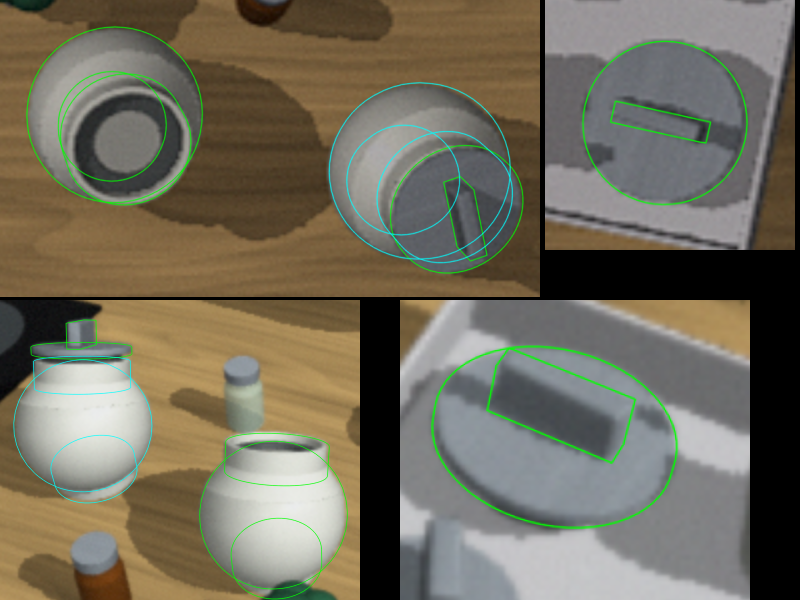

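The model fits sit within about 1–2 px of the images. I'll press the shut jar first because it is nearest the start pose, so I'm working out those moves.

```bash
cat > plan.py <<'E'
from h import *
def nrm(az): return np.array([.5*np.cos(az),.5*np.sin(az),np.cos(np.pi/6)])
def rel(pos,Rt,rot_first=True,show=True):
    s=env.get_state(); R0=q2R(s['orientation']); p=s['tcp_pos']
    rv=(R0.inv()*Rt).as_rotvec(); d=np.array(pos)-p
    print('t',round(s['clock'],2),'tcp',np.round(p,4),'rot/180',np.round(rv/np.pi,4),'deg',round(np.degrees(np.linalg.norm(rv)),1),
     'shift(now axes)',np.round(R0.inv().apply(d)/.25,4),'shift(rotated axes)',np.round(Rt.inv().apply(d)/.25,4),'mm',round(1e3*np.linalg.norm(d)),'F',np.round(s['wrist_force'],1),'gap',round(s['finger_gap'],4),'q',np.round(s['joint_pos'],2))
def tilt_to(n,R0=None):
    "least rotation taking the tool z to -n"
    R0=R0 or q2R(env.get_state()['orientation']); z=R0.apply([0,0,1]); a=np.cross(z,-n); s=np.linalg.norm(a)
    return R0 if s<1e-9 else R.from_rotvec(a/s*np.arctan2(s,z@-n))*R0
e=np.load('est.npz'); o,s_,l=e['o'],e['s'],e['l']
ns,no=nrm(s_[2]),nrm(o[2])
Ps=np.r_[s_[:2],.076]; Po=np.r_[o[:2],.076]
top=lambda s:Ps+(.110+s)*ns
mouth=Po+.074*no
E
python3 - <<'E'
from plan import *
print('top',top(.008),'ns',ns,'mouth',mouth,'no',no)
rel(top(.012)+.05*ns,tilt_to(ns))
E
```

```text
top [ 0.53357492 -0.30076236  0.178191  ] ns [-0.47276746 -0.16276033  0.8660254 ] mouth [ 0.60169313 -0.03173199  0.14008588] no [-0.48455768 -0.12330392  0.8660254 ]
t 1.85 tcp [ 0.25   -0.5178  0.2313] rot/180 [-0.0196  0.1655 -0.    ] deg 30.0 shift(now axes) [ 1.2918 -0.3016  0.0254] shift(rotated axes) [ 1.1132 -0.3228  0.6456] mm 332 F [0.1 1.2 0.2] gap 0.0854 q [-1.26  0.31  0.05  1.3   0.    1.43]
```

>>> jog_arm(increments=[[[0.0923, -0.0215, 0.0018, 0, 0, 0, 255], [0.0923, -0.0215, 0.0018, 0, 0, 0, 255], [0.0923, -0.0215, 0.0018, 0, 0, 0, 255], [0.0923, -0.0215, 0.0018, 0, 0, 0, 255], [0.0923, -0.0215, 0.0018, 0, 0, 0, 255], [0.0923, -0.0215, 0.0018, 0, 0, 0, 255], [0.0923, -0.0215, 0.0018, 0, 0, 0, 255], [0.0923, -0.0215, 0.0018, 0, 0, 0, 255], [0.0923, -0.0215, 0.0018, 0, 0, 0, 255], [0.0923, -0.0215, 0.0018, 0, 0, 0, 255], [0.0923, -0.0215, 0.0018, 0, 0, 0, 255], [0.0923, -0.0215, 0.0018, 0, 0, 0, 255], [0.0923, -0.0215, 0.0018, 0, 0, 0, 255], [0.0923, -0.0215, 0.0018, 0, 0, 0, 255]]], force=40)

```text
clock: 3.25
tcp_pos: [0.5089, -0.309, 0.225]
orientation: [0.0, 0.975, 0.223, 0.0]
wrist_force: [0.7, 0.1, 0.1]
finger_gap: 0.0002
grip_force: 0.0
```

>>> jog_arm(increments=[[[0, 0, 0, -0.0033, 0.0276, 0, 255], [0, 0, 0, -0.0033, 0.0276, 0, 255], [0, 0, 0, -0.0033, 0.0276, 0, 255], [0, 0, 0, -0.0033, 0.0276, 0, 255], [0, 0, 0, -0.0033, 0.0276, 0, 255], [0, 0, 0, -0.0033, 0.0276, 0, 255], [0, 0, 0, 0, 0, 0, 255], [0, 0, 0, 0, 0, 0, 255], [0, 0, 0, 0, 0, 0, 255]]])

```text
clock: 4.15
tcp_pos: [0.5087, -0.3099, 0.2256]
orientation: [-0.027, 0.942, 0.216, 0.257]
wrist_force: [-0.2, -0.5, 0.1]
finger_gap: -0.0001
grip_force: 0.0
```

```bash
python3 - <<'E'
from plan import *
rel(top(.012)+.01*ns,tilt_to(ns))
c=shot('scene'); d=shot('top')
a=cv2.resize(c['pixels'][120:270,100:300,::-1],(400,300)); b=cv2.resize(d['pixels'][160:310,400:600,::-1],(400,300))
cv2.imwrite('pics/p2.png',np.hstack([a,b]))
E
```

```text
t 4.15 tcp [ 0.5087 -0.3099  0.2256] rot/180 [ 0.0003  0.0002 -0.    ] deg 0.1 shift(now axes) [-0.0028 -0.0026  0.161 ] shift(rotated axes) [-0.0029 -0.0024  0.161 ] mm 40 F [-0.2 -0.5  0.1] gap -0.0001 q [-0.93  0.17 -0.26  0.97  0.5   1.8 ]
```

View pics/p2.png

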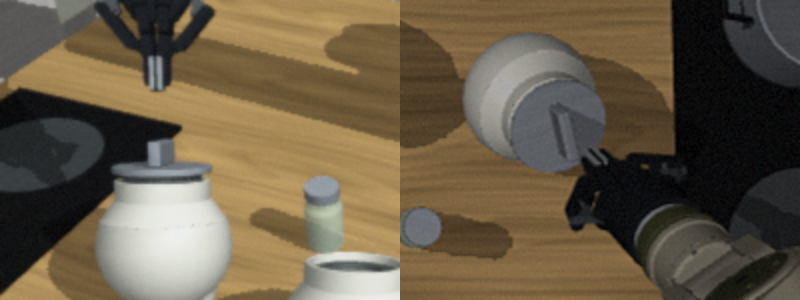

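The closed fingers are lined up over the handle in both views, so I'm moving in.

>>> jog_arm(increments=[[[0, 0, 0.04, 0, 0, 0, 255], [0, 0, 0.04, 0, 0, 0, 255], [0, 0, 0.04, 0, 0, 0, 255], [0, 0, 0.04, 0, 0, 0, 255], [0, 0, 0.012, 0, 0, 0, 255], [0, 0, 0.012, 0, 0, 0, 255], [0, 0, 0.012, 0, 0, 0, 255], [0, 0, 0, 0, 0, 0, 255]]])

```text
clock: 5.05
tcp_pos: [0.5314, -0.3017, 0.1824]
orientation: [-0.027, 0.942, 0.215, 0.258]
wrist_force: [-0.4, 0.5, -0.2]
finger_gap: 0.0001
grip_force: 0.0
```

>>> jog_arm(increments=[[[0, 0, 0.008, 0, 0, 0, 255], [0, 0, 0.008, 0, 0, 0, 255], [0, 0, 0, 0, 0, 0, 255], [0, 0, 0, 0, 0, 0, 255]]])

```text
clock: 5.45
tcp_pos: [0.5333, -0.3011, 0.1792]
orientation: [-0.027, 0.942, 0.215, 0.258]
wrist_force: [-0.6, -0.8, 0.8]
finger_gap: -0.0001
grip_force: 0.0
```

```bash
cat > al.py <<'E'
from plan import *
import sys
s=env.get_state(); n,b=(ns,Ps) if sys.argv[1]=='s' else (no,Po)
p=s['tcp_pos']-b; h=p@n; lat=p-h*n
print('s_equiv mm',round((h-.110)*1e3,2),'lateral in tool axes mm',np.round(q2R(s['orientation']).inv().apply(lat)*1e3,1),'F along n',round(float(s['wrist_force']@n),1),s['wrist_force'].round(1),s['clock'],'gap',s['finger_gap'].round(4))
E
python3 al.py s
```

```text
Traceback (most recent call last):
  File "al.py", line 5, in <module>
    print('s_equiv mm',round((h-.110)*1e3,2),'lateral in tool axes mm',np.round(q2R(s['orientation']).inv().apply(lat)*1e3,1),'F along n',round(float(s['wrist_force']@n),1),s['wrist_force'].round(1),s['clock'],'gap',s['finger_gap'].round(4))
                                                                                                                                                                                                                        ^^^^^^^^^^^^^^^^^^^^^
AttributeError: 'float' object has no attribute 'round'
```

>>> jog_arm(increments=[[[0, 0, 0.008, 0, 0, 0, 255], [0, 0, 0.008, 0, 0, 0, 255], [0, 0, 0.008, 0, 0, 0, 255], [0, 0, 0, 0, 0, 0, 255], [0, 0, 0, 0, 0, 0, 255]]])

```text
clock: 5.95
tcp_pos: [0.5361, -0.3002, 0.1744]
orientation: [-0.027, 0.942, 0.215, 0.258]
wrist_force: [-4.1, -0.5, 3.3]
finger_gap: 0.0
grip_force: 2.8
```

```bash
sed -i "s/s\['finger_gap'\].round(4)/round(s['finger_gap'],4)/" al.py; python3 al.py s
```

```text
s_equiv mm 3.41 lateral in tool axes mm [0.3 0.3 0. ] F along n 4.9 [-4.1 -0.5  3.3] 5.95 gap 0.0
```

>>> jog_arm(increments=[[[0, 0, 0.006, 0, 0, 0, 255], [0, 0, 0.006, 0, 0, 0, 255], [0, 0, 0, 0, 0, 0, 255], [0, 0, 0, 0, 0, 0, 255]]])

```text
clock: 6.35
tcp_pos: [0.5374, -0.2998, 0.172]
orientation: [-0.027, 0.942, 0.215, 0.258]
wrist_force: [-5.7, 1.0, 7.0]
finger_gap: -0.0001
grip_force: 4.3
```

>>> jog_arm(increments=[[[0, 0, 0.004, 0, 0, 0, 255], [0, 0, 0, 0, 0, 0, 255], [0, 0, 0, 0, 0, 0, 255]]])

```text
clock: 6.65
tcp_pos: [0.5375, -0.2998, 0.172]
orientation: [-0.027, 0.942, 0.215, 0.258]
wrist_force: [-11.6, 0.8, 14.2]
finger_gap: 0.0001
grip_force: 8.3
```

```bash
python3 al.py s
```

```text
s_equiv mm 0.6 lateral in tool axes mm [0.3 0.4 0. ] F along n 17.7 [-11.6   0.8  14.2] 6.65 gap 0.0001
```

>>> jog_arm(increments=[[[0, 0, 0.004, 0, 0, 0, 255], [0, 0, 0.004, 0, 0, 0, 255], [0, 0, 0, 0, 0, 0, 255], [0, 0, 0, 0, 0, 0, 255]]])

```text
clock: 7.05
tcp_pos: [0.5376, -0.2998, 0.1718]
orientation: [-0.026, 0.942, 0.215, 0.258]
wrist_force: [-22.7, 2.6, 25.5]
finger_gap: -0.0001
grip_force: 16.3
```

```bash
python3 al.py s
```

```text
s_equiv mm 0.42 lateral in tool axes mm [0.4 0.5 0. ] F along n 32.4 [-22.7   2.6  25.5] 7.05 gap -0.0001
```

The lid stopped moving and force rose to 32 N, so it is home. Now retreat, then go to the loose lid.

>>> jog_arm(increments=[[[0, 0, -0.03, 0, 0, 0, 255], [0, 0, -0.08, 0, 0, 0, 255], [0, 0, -0.12, 0, 0, 0, 255], [0, 0, -0.12, 0, 0, 0, 255], [0, 0, -0.12, 0, 0, 0, 130], [0, 0, 0, 0, 0, 0, 130], [0, 0, 0, 0, 0, 0, 130]]])

```text
clock: 7.75
tcp_pos: [0.4835, -0.3187, 0.2706]
orientation: [-0.027, 0.942, 0.215, 0.258]
wrist_force: [-0.2, 0.6, -0.7]
finger_gap: 0.0415
grip_force: 0.0
```

```bash
python3 - <<'E'
from plan import *
a=1.32
Rt=R.from_matrix(np.c_[[np.cos(a),np.sin(a),0],[np.sin(a),-np.cos(a),0],[0,0,-1]])
rel([l[0],l[1],.16],Rt)
E
```

```text
t 7.75 tcp [ 0.4835 -0.3187  0.2706] rot/180 [ 0.091  -0.1461 -0.2705] deg 57.7 shift(now axes) [ 0.5576 -2.1293  0.6818] shift(rotated axes) [ 2.1525 -0.6934  0.4425] mm 576 F [-0.2  0.6 -0.7] gap 0.0415 q [-0.98  0.13 -0.19  1.1   0.5   1.75]
```

>>> jog_arm(increments=[[[0, 0, 0, 0.0091, -0.0146, -0.027, 130], [0, 0, 0, 0.0091, -0.0146, -0.027, 130], [0, 0, 0, 0.0091, -0.0146, -0.027, 130], [0, 0, 0, 0.0091, -0.0146, -0.027, 130], [0, 0, 0, 0.0091, -0.0146, -0.027, 130], [0, 0, 0, 0.0091, -0.0146, -0.027, 130], [0, 0, 0, 0.0091, -0.0146, -0.027, 130], [0, 0, 0, 0.0091, -0.0146, -0.027, 130], [0, 0, 0, 0.0091, -0.0146, -0.027, 130], [0, 0, 0, 0.0091, -0.0146, -0.027, 130]]])

```text
clock: 8.75
tcp_pos: [0.4837, -0.3175, 0.2683]
orientation: [-0.002, 0.789, 0.614, -0.001]
wrist_force: [-0.5, 0.8, -0.2]
finger_gap: 0.042
grip_force: 0.0
```

>>> jog_arm(increments=[[[0.108, -0.0347, 0.0221, 0, 0, 0, 130], [0.108, -0.0347, 0.0221, 0, 0, 0, 130], [0.108, -0.0347, 0.0221, 0, 0, 0, 130], [0.108, -0.0347, 0.0221, 0, 0, 0, 130], [0.108, -0.0347, 0.0221, 0, 0, 0, 130], [0.108, -0.0347, 0.0221, 0, 0, 0, 130], [0.108, -0.0347, 0.0221, 0, 0, 0, 130], [0.108, -0.0347, 0.0221, 0, 0, 0, 130], [0.108, -0.0347, 0.0221, 0, 0, 0, 130], [0.108, -0.0347, 0.0221, 0, 0, 0, 130], [0.108, -0.0347, 0.0221, 0, 0, 0, 130], [0.108, -0.0347, 0.0221, 0, 0, 0, 130], [0.108, -0.0347, 0.0221, 0, 0, 0, 130], [0.108, -0.0347, 0.0221, 0, 0, 0, 130], [0.108, -0.0347, 0.0221, 0, 0, 0, 130], [0.108, -0.0347, 0.0221, 0, 0, 0, 130], [0.108, -0.0347, 0.0221, 0, 0, 0, 130], [0.108, -0.0347, 0.0221, 0, 0, 0, 130], [0.108, -0.0347, 0.0221, 0, 0, 0, 130], [0.1, -0.034, 0.022, 0, 0, 0, 130]]])

```text
clock: 10.75
tcp_pos: [0.4482, 0.2479, 0.1589]
orientation: [-0.001, 0.79, 0.613, -0.001]
wrist_force: [0.8, 0.0, 0.1]
finger_gap: 0.0419
grip_force: 0.0
```

```bash
python3 - <<'E'
from plan import *
a=1.32
Rt=R.from_matrix(np.c_[[np.cos(a),np.sin(a),0],[np.sin(a),-np.cos(a),0],[0,0,-1]])
c=shot('scene'); d=shot('top')
rel([l[0],l[1],.036],Rt)
A=cv2.resize(c['pixels'][130:330,330:530,::-1],(400,400)); b=cv2.resize(d['pixels'][190:340,160:310,::-1],(400,400))
cv2.imwrite('pics/p3.png',np.hstack([A,b]))
E
```

```text
t 10.85 tcp [0.4477 0.2488 0.1584] rot/180 [-0.0014 -0.0001  0.0011] deg 0.3 shift(now axes) [-0.0113  0.0111  0.4897] shift(rotated axes) [-0.0111  0.009   0.4898] mm 122 F [ 0.3 -1.  -0.7] gap 0.0419 q [ 0.35  0.23 -0.25  1.1   0.    2.17]
```

View pics/p3.png

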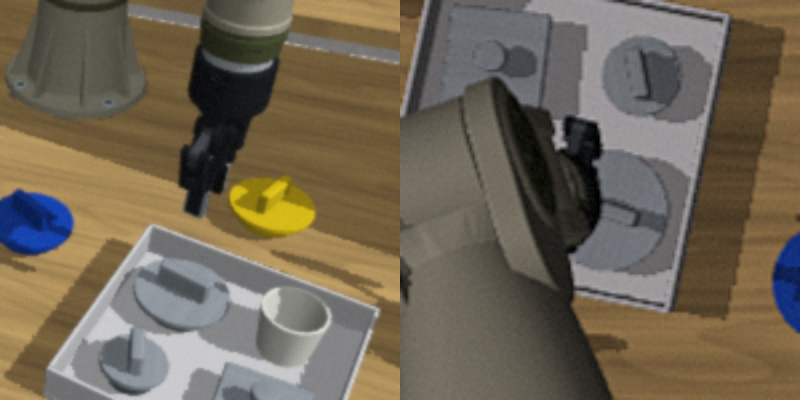

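The gripper stands above the loose lid, with the cup and neighbours clear. Descending.

>>> jog_arm(increments=[[[-0.006, 0.005, 0.06, -0.0014, 0, 0.0011, 130], [-0.005, 0.004, 0.06, 0, 0, 0, 130], [0, 0, 0.06, 0, 0, 0, 130], [0, 0, 0.06, 0, 0, 0, 130], [0, 0, 0.06, 0, 0, 0, 130], [0, 0, 0.06, 0, 0, 0, 130], [0, 0, 0.05, 0, 0, 0, 130], [0, 0, 0.04, 0, 0, 0, 130], [0, 0, 0.03, 0, 0, 0, 130], [0, 0, 0, 0, 0, 0, 130], [0, 0, 0, 0, 0, 0, 130]]])

```text
clock: 11.95
tcp_pos: [0.4515, 0.2431, 0.0412]
orientation: [0.001, 0.791, 0.611, 0.002]
wrist_force: [-0.0, 0.1, -0.2]
finger_gap: 0.0417
grip_force: 0.0
```

>>> jog_arm(increments=[[[0, 0, 0, 0, 0, 0, 255], [0, 0, 0, 0, 0, 0, 255], [0, 0, 0, 0, 0, 0, 255], [0, 0, 0, 0, 0, 0, 255], [0, 0, 0, 0, 0, 0, 255], [0, 0, 0, 0, 0, 0, 255]]], force=70)

```text
clock: 12.55
tcp_pos: [0.452, 0.2434, 0.0419]
orientation: [0.001, 0.791, 0.611, 0.002]
wrist_force: [-1.2, -1.2, 6.2]
finger_gap: 0.0126
grip_force: 70.9
```

The grip is a little shallow, so I'll reopen, go 4 mm lower and regrip.

>>> jog_arm(increments=[[[0, 0, 0, 0, 0, 0, 160], [0, 0, 0, 0, 0, 0, 160], [0, 0, 0.009, 0, 0, 0, 160], [0, 0, 0.009, 0, 0, 0, 160], [0, 0, 0, 0, 0, 0, 160], [0, 0, 0, 0, 0, 0, 160], [0, 0, 0, 0, 0, 0, 255], [0, 0, 0, 0, 0, 0, 255], [0, 0, 0, 0, 0, 0, 255], [0, 0, 0, 0, 0, 0, 255], [0, 0, 0, 0, 0, 0, 255]]], force=70)

```text
clock: 13.65
tcp_pos: [0.4515, 0.2432, 0.0367]
orientation: [0.001, 0.791, 0.611, 0.002]
wrist_force: [0.1, -0.4, 1.7]
finger_gap: 0.0129
grip_force: 68.3
```

>>> jog_arm(increments=[[[0, 0, -0.02, 0, 0, 0, 255], [0, 0, -0.05, 0, 0, 0, 255], [0, 0, -0.1, 0, 0, 0, 255], [0, 0, -0.1, 0, 0, 0, 255], [0, 0, -0.1, 0, 0, 0, 255], [0, 0, -0.1, 0, 0, 0, 255], [0, 0, -0.1, 0, 0, 0, 255], [0, 0, -0.1, 0, 0, 0, 255], [0, 0, -0.1, 0, 0, 0, 255], [0, 0, -0.05, 0, 0, 0, 255], [0, 0, 0, 0, 0, 0, 255]]])

```text
clock: 14.75
tcp_pos: [0.4516, 0.2434, 0.2438]
orientation: [0.001, 0.791, 0.611, 0.004]
wrist_force: [0.0, 0.2, -1.6]
finger_gap: 0.0126
grip_force: 68.3
```

```bash
python3 - <<'E'
from plan import *
# TCP lies .012 above lid origin; 40 mm off the mouth
rel(mouth+(.012+.060)*no,tilt_to(no))
E
```

```text
t 14.75 tcp [0.4516 0.2434 0.2438] rot/180 [-0.1438  0.0793 -0.    ] deg 29.6 shift(now axes) [-0.9836  0.7317  0.1665] shift(rotated axes) [-1.0337  0.6408  0.2267] mm 309 F [ 0.   0.2 -1.6] gap 0.0126 q [ 0.34  0.18 -0.09  1.29 -0.    2.16]
```

>>> jog_arm(increments=[[[-0.0703, 0.0523, 0.003, 0, 0, 0, 255], [-0.0703, 0.0523, 0.003, 0, 0, 0, 255], [-0.0703, 0.0523, 0.003, 0, 0, 0, 255], [-0.0703, 0.0523, 0.003, 0, 0, 0, 255], [-0.0703, 0.0523, 0.003, 0, 0, 0, 255], [-0.0703, 0.0523, 0.003, 0, 0, 0, 255], [-0.0703, 0.0523, 0.003, 0, 0, 0, 255], [-0.0703, 0.0523, 0.003, 0, 0, 0, 255], [-0.0703, 0.0523, 0.003, 0, 0, 0, 255], [-0.0703, 0.0523, 0.003, 0, 0, 0, 255], [-0.0703, 0.0523, 0.003, 0, 0, 0, 255], [-0.0703, 0.0523, 0.003, 0, 0, 0, 255], [-0.0703, 0.0523, 0.003, 0, 0, 0, 255], [-0.0703, 0.0523, 0.003, 0, 0, 0, 255]]])

```text
clock: 16.15
tcp_pos: [0.565, -0.042, 0.2295]
orientation: [-0.0, 0.791, 0.611, 0.001]
wrist_force: [0.5, 0.3, -0.7]
finger_gap: 0.0127
grip_force: 68.3
```

>>> jog_arm(increments=[[[0, 0, 0, -0.024, 0.0132, 0, 255], [0, 0, 0, -0.024, 0.0132, 0, 255], [0, 0, 0, -0.024, 0.0132, 0, 255], [0, 0, 0, -0.024, 0.0132, 0, 255], [0, 0, 0, -0.024, 0.0132, 0, 255], [0, 0, 0, -0.024, 0.0132, 0, 255], [0, 0, 0, 0, 0, 0, 255], [0, 0, 0, 0, 0, 0, 255]]])

```text
clock: 16.95
tcp_pos: [0.5646, -0.0413, 0.2302]
orientation: [0.102, 0.765, 0.591, 0.234]
wrist_force: [0.4, 0.3, -0.7]
finger_gap: 0.0128
grip_force: 68.7
```

```bash
cat > chk.py <<'E'
from fit import *
import plan as pl
C={n:shot(n) for n in('top','scene')}
s=env.get_state(); Rm=q2R(s['orientation']); X,Y,Z=Rm.as_matrix().T
o=s['tcp_pos']+.012*Z
pl.rel(pl.mouth+(.012+.030)*pl.no,pl.tilt_to(pl.no))
P=np.zeros((400,800,3),np.uint8)
for i,n in enumerate(C):
    im=cv2.resize(C[n]['pixels'][:,:,::-1],None,fx=4,fy=4); edges(lid(o,X,-Y,-Z),C[n],im); edges(jar(*pl.o)[:2],C[n],im,(255,255,0))
    u,v=proj(C[n],[pl.mouth+.03*pl.no])[0].astype(int); P[:,i*400:(i+1)*400]=cv2.resize(im[(v-60)*4:(v+60)*4,(u-60)*4:(u+60)*4],(400,400),interpolation=cv2.INTER_AREA)
cv2.imwrite('pics/p4.png',P)
E
python3 chk.py
```

```text
t 17.15 tcp [ 0.5669 -0.0415  0.2319] rot/180 [-0.0008  0.0009 -0.    ] deg 0.2 shift(now axes) [-0.0246 -0.0523  0.2226] shift(rotated axes) [-0.0252 -0.0529  0.2224] mm 57 F [-0.5 -0.4 -1.4] gap 0.0126 q [-0.37 -0.06 -0.51  0.68  0.29  1.52]
```

View pics/p4.png

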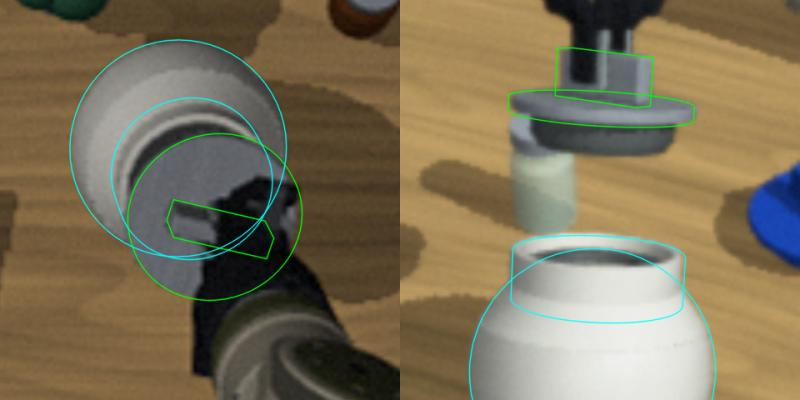

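The lid model matches in both views, and the rim lies about 1 px to the right of my model. I'll shift the mouth by -1.5 mm in y and align.

```bash
cat >> plan.py <<'E'
mouth=mouth+[0,-.0015,0]; Po=Po+[0,-.0015,0]
E
python3 -c "
from plan import *
rel(mouth+(.012+.030)*no,tilt_to(no))"
```

```text
t 17.15 tcp [ 0.5669 -0.0415  0.2319] rot/180 [-0.0008  0.0009 -0.    ] deg 0.2 shift(now axes) [-0.0303 -0.0506  0.2219] shift(rotated axes) [-0.0309 -0.0512  0.2217] mm 57 F [-0.5 -0.4 -1.4] gap 0.0126 q [-0.37 -0.06 -0.51  0.68  0.29  1.52]
```

>>> jog_arm(increments=[[[-0.006, -0.0102, 0.044, 0, 0, 0, 255], [-0.006, -0.0102, 0.044, 0, 0, 0, 255], [-0.006, -0.0102, 0.044, 0, 0, 0, 255], [-0.006, -0.0102, 0.044, 0, 0, 0, 255], [-0.006, -0.01, 0.044, 0, 0, 0, 255], [0, 0, 0, 0, 0, 0, 255], [0, 0, 0, 0, 0, 0, 255], [0, 0, 0, 0, 0, 0, 255]]])

```text
clock: 17.95
tcp_pos: [0.5805, -0.0383, 0.1771]
orientation: [0.103, 0.765, 0.591, 0.236]
wrist_force: [0.7, 0.3, -0.0]
finger_gap: 0.0129
grip_force: 68.7
```

```bash
python3 chk.py
```

```text
t 18.15 tcp [ 0.5802 -0.0383  0.1769] rot/180 [-0.0005  0.0008  0.    ] deg 0.2 shift(now axes) [0.0001 0.0034 0.0038] shift(rotated axes) [0.0001 0.0034 0.0038] mm 1 F [ 0.7  0.2 -1. ] gap 0.0129 q [-0.35  0.01 -0.59  0.52  0.28  1.54]
```

View pics/p4.png

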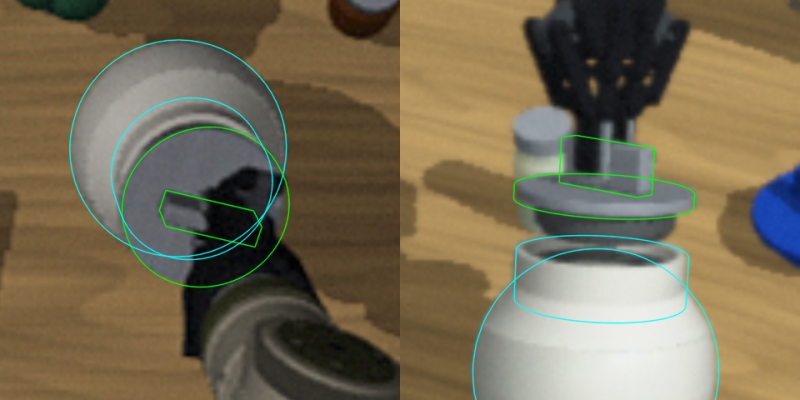

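Aligned in both views. Inserting.

>>> jog_arm(increments=[[[0, 0.0034, 0.01, 0, 0.0008, 0, 255], [0, 0, 0.014, 0, 0, 0, 255], [0, 0, 0.014, 0, 0, 0, 255], [0, 0, 0.014, 0, 0, 0, 255], [0, 0, 0.014, 0, 0, 0, 255], [0, 0, 0.008, 0, 0, 0, 255], [0, 0, 0, 0, 0, 0, 255], [0, 0, 0, 0, 0, 0, 255]]])

```text
clock: 18.95
tcp_pos: [0.5895, -0.0361, 0.1605]
orientation: [0.102, 0.764, 0.591, 0.237]
wrist_force: [1.0, -0.0, -0.9]
finger_gap: 0.0127
grip_force: 68.9
```

>>> jog_arm(increments=[[[0, 0, 0.008, 0, 0, 0, 255], [0, 0, 0.008, 0, 0, 0, 255], [0, 0, 0, 0, 0, 0, 255], [0, 0, 0, 0, 0, 0, 255]]])

```text
clock: 19.35
tcp_pos: [0.5914, -0.0357, 0.1573]
orientation: [0.102, 0.764, 0.591, 0.237]
wrist_force: [-3.0, -0.5, 2.4]
finger_gap: 0.0126
grip_force: 69.6
```

```bash
sed -i 's/(h-.110)\*1e3/((h-.110)*1e3 if sys.argv[1]=="s" else (h-.074-.012)*1e3)/' al.py; python3 al.py o
```

```text
s_equiv mm 8.18 lateral in tool axes mm [-0.2 -0.5  0. ] F along n 3.6 [-3.  -0.5  2.4] 19.35 gap 0.0126
```

>>> jog_arm(increments=[[[0, 0, 0.008, 0, 0, 0, 255], [0, 0, 0.008, 0, 0, 0, 255], [0, 0, 0.006, 0, 0, 0, 255], [0, 0, 0, 0, 0, 0, 255], [0, 0, 0, 0, 0, 0, 255]]])

```text
clock: 19.85
tcp_pos: [0.5942, -0.035, 0.1525]
orientation: [0.102, 0.764, 0.591, 0.237]
wrist_force: [-4.3, -0.5, 3.1]
finger_gap: 0.0127
grip_force: 69.6
```

```bash
python3 al.py o
```

```text
s_equiv mm 2.62 lateral in tool axes mm [-0.1 -0.5  0. ] F along n 4.9 [-4.3 -0.5  3.1] 19.85 gap 0.0127
```

>>> jog_arm(increments=[[[0, 0, 0.006, 0, 0, 0, 255], [0, 0, 0.004, 0, 0, 0, 255], [0, 0, 0, 0, 0, 0, 255], [0, 0, 0, 0, 0, 0, 255]]])

```text
clock: 20.25
tcp_pos: [0.5953, -0.0347, 0.1503]
orientation: [0.102, 0.764, 0.591, 0.237]
wrist_force: [-4.3, -1.1, 5.1]
finger_gap: 0.0127
grip_force: 69.8
```

>>> jog_arm(increments=[[[0, 0, 0.004, 0, 0, 0, 255], [0, 0, 0.004, 0, 0, 0, 255], [0, 0, 0, 0, 0, 0, 255], [0, 0, 0, 0, 0, 0, 255]]])

```text
clock: 20.65
tcp_pos: [0.5954, -0.0348, 0.1503]
orientation: [0.102, 0.765, 0.591, 0.237]
wrist_force: [-21.7, -4.1, 22.8]
finger_gap: 0.0125
grip_force: 73.4
```

```bash
python3 al.py o
```

```text
s_equiv mm 0.03 lateral in tool axes mm [-0.2 -0.4  0. ] F along n 30.7 [-21.7  -4.1  22.8] 20.65 gap 0.0125
```

The lid is home at 31 N. I'll unload, open, withdraw, then press once more on the handle top with closed fingers.

>>> jog_arm(increments=[[[0, 0, -0.008, 0, 0, 0, 255], [0, 0, 0, 0, 0, 0, 255], [0, 0, 0, 0, 0, 0, 150], [0, 0, 0, 0, 0, 0, 150], [0, 0, 0, 0, 0, 0, 150], [0, 0, -0.02, 0, 0, 0, 150], [0, 0, -0.06, 0, 0, 0, 150], [0, 0, -0.08, 0, 0, 0, 150], [0, 0, -0.04, 0, 0, 0, 255], [0, 0, 0, 0, 0, 0, 255], [0, 0, 0, 0, 0, 0, 255], [0, 0, 0, 0, 0, 0, 255]]])

```text
clock: 21.85
tcp_pos: [0.5709, -0.0407, 0.1926]
orientation: [0.101, 0.765, 0.591, 0.236]
wrist_force: [-1.1, 0.8, -0.3]
finger_gap: 0.0003
grip_force: 0.0
```

```bash
python3 al.py o
```

```text
s_equiv mm 49.34 lateral in tool axes mm [-0.2 -1.2  0. ] F along n 0.1 [-1.1  0.8 -0.3] 21.85 gap 0.0003
```

>>> jog_arm(increments=[[[0, 0.004, 0.03, 0, 0, 0, 255], [0, 0, 0.03, 0, 0, 0, 255], [0, 0, 0.024, 0, 0, 0, 255], [0, 0, 0.008, 0, 0, 0, 255], [0, 0, 0.006, 0, 0, 0, 255], [0, 0, 0.004, 0, 0, 0, 255], [0, 0, 0.004, 0, 0, 0, 255], [0, 0, 0, 0, 0, 0, 255], [0, 0, 0, 0, 0, 0, 255]]])

```text
clock: 22.75
tcp_pos: [0.584, -0.0379, 0.1717]
orientation: [0.102, 0.765, 0.591, 0.236]
wrist_force: [-10.3, -1.0, 9.3]
finger_gap: 0.0002
grip_force: 6.6
```

```bash
python3 al.py o
```

```text
s_equiv mm 24.54 lateral in tool axes mm [-0.1  0.   0. ] F along n 13.2 [-10.3  -1.    9.3] 22.75 gap 0.0002
```

>>> jog_arm(increments=[[[0, 0, 0.006, 0, 0, 0, 255], [0, 0, 0.004, 0, 0, 0, 255], [0, 0, 0, 0, 0, 0, 255], [0, 0, 0, 0, 0, 0, 255]]])

```text
clock: 23.15
tcp_pos: [0.5841, -0.0378, 0.1716]
orientation: [0.102, 0.765, 0.59, 0.236]
wrist_force: [-32.3, -3.3, 30.9]
finger_gap: 0.0002
grip_force: 21.3
```

```bash
python3 al.py o
```

```text
s_equiv mm 24.36 lateral in tool axes mm [-0.1  0.1 -0. ] F along n 42.8 [-32.3  -3.3  30.9] 23.15 gap 0.0002
```

>>> jog_arm(increments=[[[0, 0, -0.03, 0, 0, 0, 255], [0, 0, -0.08, 0, 0, 0, 255], [0, 0, -0.12, 0, 0, 0, 255], [0, 0, -0.15, 0, 0, 0, 255], [0, 0, -0.15, 0, 0, 0, 255], [0, 0, -0.15, 0, 0, 0, 255], [0, 0, 0, 0, 0, 0, 255], [0, 0, 0, 0, 0, 0, 255], [0, 0, 0, 0, 0, 0, 255]]])

```text
clock: 24.05
tcp_pos: [0.5038, -0.0585, 0.3153]
orientation: [0.101, 0.765, 0.591, 0.236]
wrist_force: [0.2, -0.5, -0.5]
finger_gap: 0.0003
grip_force: 0.0
```

```bash
python3 - <<'E'
from fit import *
import plan as pl
C={n:shot(n) for n in('top','scene')}
P=np.zeros((600,800,3),np.uint8)
X,Y,n0=frame(pl.o[2])
for i,n in enumerate(C):
    raw=cv2.resize(C[n]['pixels'][:,:,::-1],None,fx=4,fy=4); im=raw.copy()
    edges(lid(pl.mouth,X,Y,n0)[:1],C[n],im)
    Xs,Ys,n1=frame(pl.s_[2]); edges(lid(pl.Ps+.074*n1,Xs,Ys,n1),C[n],im)
    for j,q in enumerate([pl.mouth,pl.Ps+.09*n1]):
        u,v=proj(C[n],[q])[0].astype(int)
        P[j*300:(j+1)*300,i*400:(i+1)*400]=cv2.resize((raw if n=='scene' and j==0 else im)[(v-45)*4:(v+45)*4,(u-60)*4:(u+60)*4],(400,300),interpolation=cv2.INTER_AREA)
cv2.imwrite('pics/p5.png',P)
E
```

```text
(no output)
```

View pics/p5.png

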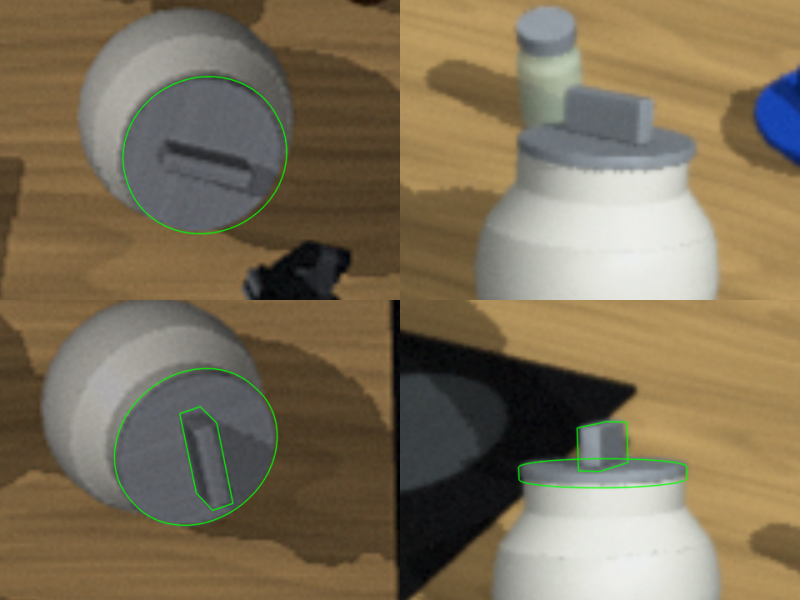

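Both lids sit flush on their rims and match the model outlines at the home position. The robot is clear of everything, so I'm handing in.

```bash
python3 -c "
from workcell import ticket
print(ticket.hand_in())"
```

```text
the job is handed in; nothing more can be done
None
```

I closed both jars and handed the job in at about 24 s on the robot's clock: each lid stopped moving under more than 30 N and looks flush on its rim in both camera views, but the hand-in gave no verdict.

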